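# Clear the draining rest: stand the spoon in the rack and the whisk in the tin can

### The job

Clear the draining rest: stand the wooden spoon, handle down, in the one empty slot of the white utensil rack, and stand the whisk, handle down, in the empty tin can. Lower each one to the bottom rather than dropping it in, leave the can standing upright, and do not knock over or push aside anything else.

Things in the scene. Friction and masses are not known exactly. Their poses are not given: they have to be found in the camera images.
- spoon: Wooden spoon, 299 mm long, about 70 g. Origin: centre of the handle's flat end; z runs along the handle to the head. Handle 0 to 235 mm along z, rectangular: 16 mm wide (its y), 14 mm thick (its x). Round flat head 245 to 299 mm, 54 mm wide. Centre of mass about 150 mm along z. At the start it lies on the draining rest, head away from the robot, sloping up at 20.6 degrees, its y axis level.
- whisk: Steel balloon whisk, 315 mm long, about 110 g. Origin: centre of the handle's flat end; z along the handle to the head. Handle 0 to 190 mm along z, 16 mm wide (y), 14 mm thick (x); round neck 12 mm across to 205 mm; wire balloon to 315 mm, 60 mm across. Centre of mass about 145 mm along z. Lies beside the spoon in the same way; which is left and which right varies.
- drainer: Fixed draining rest: plate 250 x 180 x 6 mm, origin at its underside's centre, x away from the robot. 6 mm bars along y: at x -60 mm, height 30, and x +80 mm, height 83; guide pins 15 mm beside each handle at its end and on the low bar. A stop bar holds the handle ends. Utensils lie at y +50 and -50 mm, on the bars 50 and 200 mm from their handle ends; free space above and below between the bars.
- rack: Fixed white plastic utensil rack, block 66 (x) x 225 (y) x 105 mm high; origin at its underside's centre, x axis away from the robot. Three slots in a row along y, 75 mm apart, each 46 (x) x 30 mm (y), 100 mm deep, floor 5 mm above the table, mouths chamfered 3 mm. Two hold the spatula and the skimmer. Stands left or right of the draining rest, the can on the other side.
- free_slot: The empty slot of the rack (any of the three): a point at the middle of that slot's floor, 5 mm above the table, with the rack's own axes. The mouth lies 100 mm above it.
- can: Empty open tin can, ribbed bare metal, 99 mm outside diameter, 118 mm high, walls 3 mm, floor 4 mm thick, about 130 g, loose. Origin at the centre of its underside, z up.
- spatula: Wooden spatula standing handle down in a rack slot, 298 mm long, blade 62 mm wide, handle 14 x 18 mm. Origin at the handle's end, z towards the blade. Stays where it is; it stands loosely and may lean up to 20 degrees.
- skimmer: Steel skimmer with a perforated disc 72 mm across, standing handle down in a rack slot, 284 mm long, handle 14 x 16 mm. Origin at the handle's end, z towards the disc. Stays where it is; may lean up to 20 degrees.
- tub: Yellow plastic tub with a clip-on white lid, 128 x 188 x 87 mm, on the cart's far side. Origin at the centre of its underside. Stays.
- bowl: Steel bowl, 140 mm across, 60 mm high. Origin at the centre of its underside. Stays.
- jar: Closed jar, 64 mm across, 85 mm high. Origin at the centre of its underside. Stays.
- measure: Clear plastic measuring cup, 70 mm across, 60 mm high. Origin at the centre of its underside. Stays.
- pepper: Small closed jar, 44 mm across, 70 mm high. Origin at the centre of its underside. Stays.

How it is judged (in metres and radians):
At the end, for the whole second after the job is handed in: Spoon handle down in the slot that was empty (handle end within 30 mm of the slot's middle, under 20 mm above its floor, lean under 0.4 rad); whisk handle down in the can (end within 55 mm of its axis, 30 mm of its underside, lean under 0.75 rad); can upright within 0.1 rad; all at rest (horizontal distance between spoon and free_slot below 0.03 m and height (world z) of spoon below 0.025 m and angle between spoon's own z axis and vertical below 0.4 rad and z of whisk in the frame of can below 0.03 m and horizontal distance between whisk and can below 0.055 m and angle between whisk's own z axis and vertical below 0.75 rad and angle between can's own z axis and vertical below 0.1 rad and height (world z) of can below 0.01 m and linear speed of each of spoon, whisk, can below 0.03 m/s); the robot touches nothing.
It fails at once if the spoon is dropped into the slot from well above its floor (horizontal distance between spoon and free_slot below 0.06 m and height (world z) of spoon below 0.1 m and linear speed of spoon above 0.9 m/s).
It fails at once if the whisk is dropped into the can from well above its floor (horizontal distance between whisk and can below 0.06 m and height (world z) of whisk below 0.1 m and linear speed of whisk above 0.9 m/s).
It fails at once if the can is knocked over (angle between can's own z axis and vertical above 0.6 rad).
It fails at once if the spatula or the skimmer is pulled or knocked out of its slot (height (world z) of any of spatula, skimmer above 0.04 m or angle between any of spatula, skimmer's own z axis and vertical above 0.45 rad).
It fails at once if a bystander is pushed more than 50 mm or lifted away (distance of any of tub, bowl, jar, measure, pepper from where it was at the start of the episode above 0.05 m).
It also fails if it takes over 72 s, if anything falls off the work surface, if the arm or the gripper's body presses on something with over 40 N, if the wrist force passes 120 N, or if a joint passes its speed limit or range.

### The arm

A 6-joint arm with a two-finger parallel gripper is mounted at the origin on the work surface. World frame = base frame: x ahead of the robot, y to its left, z up, the work surface at z = 0. Lengths are in mm, angles in degrees, forces in N, time in s.
With the tool pointing down it reaches from about 350 to 850 mm from the base axis. Payload 8.1 kg.
Tool frame: the origin (TCP) lies midway between the tips of the shut fingers; the grasp point (between the pads) lies 19 mm behind it; y points along the fingers, x is the direction in which the jaws open and shut, and the axes are right-handed (so a half turn about y gives the same grasp; the last joint's range is limited). The gripper opens to 85 mm and grips with 20 to 120 N. Pads are 22 mm wide; open, the fingers measure 114 mm over their backs; the gripper's body (76 mm by 85 mm) begins 54 mm behind the grasp point. The pads swing forward as they close: fully open they stand 13 mm farther back than shut.
Start: joints at [-70.669, 7.471, 85.268, -0, 87.261, -4.893], TCP at [246.209, -547.162, 231.292] pointing down, gripper open.
Joint ranges: [-169.43, 169.43], [-51.17, 129.36], [1.28, 143.12], [-76.62, 256.62], [0, 156.53], [-152.29, 152.29]. Speed limits (degrees/s): [136.94, 136.94, 159.86, 180, 180, 180].

### API

Orientations are given as [roll, pitch, yaw] about the fixed x, y, z axes, in that order (R = Rz(yaw) Ry(pitch) Rx(roll)).
In Python, from bench import r gives the robot as it stands.
- The arm moves only by the tool move_arm, never from a script. Its arguments are lists of equal length, an entry for each row: "linear": the shift along the tool's x, y, z normalised to -1 to 1, where 1 is 300 mm, a list of three; "twist": the turn, a rotation vector about the tool's x, y, z normalised to -1 to 1, where 1 is pi/2 rad, a list of three; "hand": the opening, from -1 (shut) to 1 (fully open). A call has 1 to 12 rows; each row is the pose to reach, as a shift and turn from the pose measured when the call began, along the tool's axes at that moment; what a row does not reach only later rows make up. A row lasts 1/12 s, in which the tool goes at most 41.7 mm and 7.16 degrees, less where a joint would pass 70% of its speed; a pose out of reach is approached as far as the arm can. A call with a number of a shift or a turn outside -1 to 1 is refused whole. A call with a gripper value outside its range is refused whole. The fingers move at their own pace and stop on an object; "force" is the grip in N (left out, the last holds). Time passes only in rows, so rows that repeat a pose let the fingers close. It gives the time, the measured TCP pose, the force and the opening at its end, in the units of the state.
- r.sense(): the state, without advancing time (a new reading comes with each control period).
- r.snapshot(name): name is "scene" or "top" or "wrist"; returns a dict with "frame" (480x640x3 uint8, red, green, blue), "range_z" (480x640 float32, mm along the optical axis (not along the pixel's ray), 0 where there is no reading), "intrinsics" (3x3 intrinsics, pixels), "R" (3x3) and "t" (3): a world point X has camera coordinates R X + t; the wrist camera has in their place "hand_eye" (4x4, takes a point from camera to tool coordinates, whose origin is the TCP and whose axes are the tool frame's). Camera axes: x right, y down, z forward; pixel columns grow to the right and rows downward; lengths in mm; the calibration is good to about 2 mm. The wrist camera is an equidistant fisheye: a pixel r from the principal point sees the ray r / f radians off the axis. A picture is of the moment at which its call begins: read the wrist's pose just before it.
- r.hand_in(): hands the job in, once; it reports no verdict.
The state is a dict: "time": time; "joint_pos": joint angles; "qd": joint speeds; "joint_efforts": joint torques, N m; "tool_pos": TCP position; "tcp_rot": TCP orientation; "ft_force": force on the tool from outside, world axes, zero at the start; "wrist_torque": the same for the moment, N m; "finger_gap": finger opening in mm.
Only numpy, scipy, OpenCV 4.12 (cv2) and the standard library are available. Lean on these libraries where they do the work, as an engineer would, in place of code of your own. Each camera call takes 0.05 s, during which the arm holds its last target. There are 200 camera calls.

## Working session

There is one attempt and no reset: what is moved stays moved. The work goes in short steps, Python scripts to look and compute and a tool call to move; the robot and the scene stay as the last step left them, time stands still between calls to the robot, and variables do not carry over. Pictures are saved under pics/ and viewed, on a budget of 10 in all, crops included, one or two more only if the job needs it, and the job is handed in when it is done.

Besides the shell and the picture viewer there is one more tool, called after ">>>" as name(argument=value, ...), one argument or row to a line, values as JSON. move_arm: Moves the arm, as the interface text tells. Scaled input: -1 to 1 covers 300 mm each way for a shift and pi/2 rad each way for a turn. Its arguments: {"type":"object","properties":{"linear":{"type":"array","items":{"type":"array","items":{"type":"number","minimum":-1,"maximum":1}}},"twist":{"type":"array","items":{"type":"array","items":{"type":"number","minimum":-1,"maximum":1}}},"hand":{"type":"array","items":{"type":"number"}},"force":{"type":"number"}},"required":["linear","twist","hand"]}

```bash
ls; mkdir -p pics
cat > h.py <<'E'
import numpy as np, cv2
from bench import r
def cloud(s):
    K=np.array(s["intrinsics"]);R=np.array(s["R"]);t=np.array(s["t"])
    z=s["range_z"];v,u=np.mgrid[:z.shape[0],:z.shape[1]]
    P=np.stack([(u-K[0,2])/K[0,0]*z,(v-K[1,2])/K[1,1]*z,z],-1)
    return (P-t)@R
E
python3 - <<'E'
from h import *
for n in("scene","top"):
    s=r.snapshot(n);cv2.imwrite(f"pics/{n}.png",s["frame"][:,:,::-1]);np.savez(f"{n}.npz",**{k:s[k] for k in("frame","range_z","intrinsics","R","t")})
    print(n,s["intrinsics"],s["R"],s["t"])
print(r.sense())
E
```

```text
pics
scene [[456.16876847   0.         319.86538225]
 [  0.         456.16876847 240.54344623]
 [  0.           0.           1.        ]] [[-0.79904822  0.60100579  0.01771973]
 [ 0.41449999  0.57195531 -0.70785372]
 [-0.43555907 -0.55826443 -0.70613676]] [ 455.10800235 -223.11309105 1258.15694206]
top [[617.90875882   0.         323.86556425]
 [  0.         617.90875882 238.59407535]
 [  0.           0.           1.        ]] [[ 0.02678143 -0.99941246 -0.02138909]
 [-0.99749041 -0.02531481 -0.06612137]
 [ 0.06554106  0.02310624 -0.99758231]] [   2.44087739  576.77552884 1467.93948025]
{'time': 0.1, 'joint_pos': array([-7.06688652e+01,  7.51215971e+00,  8.53241977e+01,  3.59391843e-04,
        8.72623789e+01, -4.89359190e+00]), 'qd': array([-0.03897019, -0.07894619, -0.1926153 ,  0.06379242,  0.05149567,
       -0.00885621]), 'joint_efforts': array([ 5.43287624e-04, -5.70950103e+01, -5.01943016e+01, -3.57442912e-05,
        8.11624748e-03, -2.99021292e-05]), 'tool_pos': array([ 246.03814617, -546.67568629,  230.32386982]), 'tcp_rot': array([-89.9912196 ,   0.09834576, -65.77528322]), 'ft_force': array([0.33634272, 0.28360811, 0.31003373]), 'wrist_torque': array([ 0.00580173, -0.02835193,  0.02547105]), 'finger_gap': 85.21936956451714}
```

View pics/scene.png

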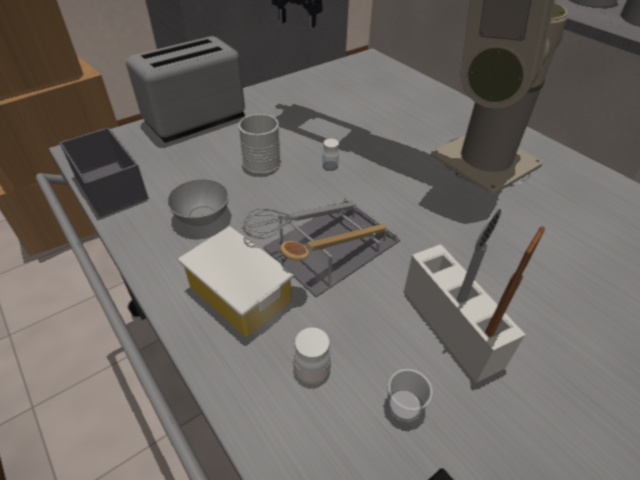

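View pics/top.png

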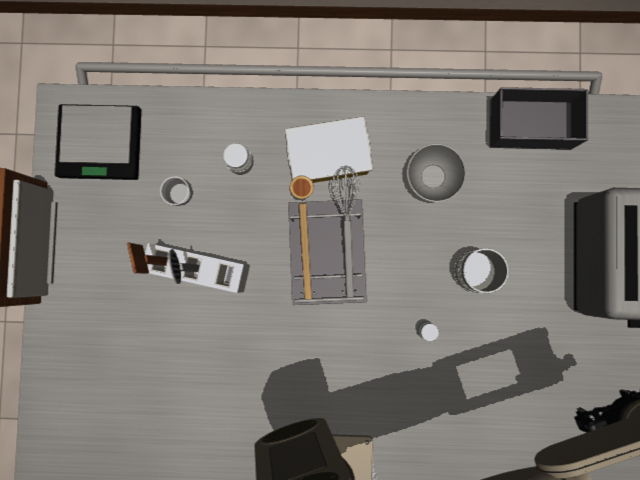

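The spoon is on the left at top-view pixels (305,190–298) and the whisk on the right at (347,170–298). The rack is on the left with its right-end slot empty at (227,273). The can is on the right at (485,270). Next I'll measure these from depth.

```bash
cat > m.py <<'E'
from h import *
s=np.load("top.npz");P=cloud(s);C=s["frame"].astype(int);hsv=cv2.cvtColor(s["frame"],cv2.COLOR_RGB2HSV)
ok=s["range_z"]>0
X,Y,Z=P[...,0],P[...,1],P[...,2]
print("table z",np.median(Z[350:440,60:200]), "img rows check",P[250,330])
def box(m):
    pts=P[m][:,:2].astype(np.float32); return cv2.minAreaRect(pts),len(pts)
# rack top
m=ok&(abs(Z-105)<6)&(Y>150)&(hsv[...,1]<60)&(hsv[...,2]>120)&(X<600)
m[:, :]&=True
print("rack",box(m), np.percentile(X[m],[0,100]),np.percentile(Y[m],[0,100]),np.median(Z[m]))
v,u=np.nonzero(m);print(u.min(),u.max(),v.min(),v.max())
# can rim
m=ok&(abs(Z-118)<8)&(Y<-150)&(Y>-450)&(X<620)&(X>380)
c=cv2.minEnclosingCircle(P[m][:,:2].astype(np.float32));print("can",c,np.median(Z[m]),m.sum())
# spoon handle
m=ok&(hsv[...,1]>110)&(hsv[...,0]>8)&(hsv[...,0]<25)&(Z>12)&(Z<130)&(abs(Y)<170)&(X<760)
m[:, :290]=False;m[:,330:]=False;m[:174]=False
v,u=np.nonzero(m);p=P[m];print("spoon px",u.min(),u.max(),v.min(),v.max(),m.sum())
for a in range(v.min(),v.max()+1,12):
    q=p[v==a]; print(a,np.median(q,0).round(1),q[:,1].min().round(1),q[:,1].max().round(1))
# grey handle of whisk
for a in range(170,300,10):
    cand=ok[a,335:365]&(Z[a,335:365]>18)
    q=P[a,335:365][cand]; 
    if len(q): print("w",a,np.median(q,0).round(1),q[:,1].min().round(1),q[:,1].max().round(1),len(q))
# drainer plate
m=ok&(Z>3)&(Z<9)&(abs(Y)<200)&(X>350)&(X<720)&(hsv[...,2]<130)
m=cv2.morphologyEx(m.astype(np.uint8),cv2.MORPH_OPEN,np.ones((5,5)))
n,l,st,_=cv2.connectedComponentsWithStats(m);
for i in np.argsort(-st[1:,4])[:3]+1: print("drainer",box(l==i),st[i])
E
python3 m.py
```

```text
table z -1.5575680942692989 img rows check [549.78214678   2.10035595  11.68249402]
rack (((497.5718078613281, 314.9925231933594), (226.57774353027344, 66.18714904785156), 79.06111907958984), 1447) [444.71497542 550.57674576] [198.96976647 423.53037708] 103.63498037188896
145 242 243 292
can ((508.8050231933594, -346.2514343261719), 50.73234558105469) 116.18580812340724 266
spoon px 290 329 176 298 1021
176 [709.3  70.2 125.9] 70.2 70.2
188 [683.   69.8 119.3] 45.1 95.1
  return _methods._mean(a, axis=axis, dtype=dtype,
  ret = um.true_divide(
Traceback (most recent call last):
  File "m.py", line 21, in <module>
    q=p[v==a]; print(a,np.median(q,0).round(1),q[:,1].min().round(1),q[:,1].max().round(1))
                                               ~~~~~~~~~~^^
ValueError: zero-size array to reduction operation minimum which has no identity
```

```bash
sed -i 's/^for a in range(v.min(),v.max()+1,12):/for a in range(180,300,9):/; s/^    q=p\[v==a\]; print/    q=p[v==a]\n    if len(q): print/' m.py
cat >> m.py <<'E'
d=np.array([np.cos(np.radians(79.06)),np.sin(np.radians(79.06))]);n=np.array([d[1],-d[0]]);c=np.array([497.6,315.])
rel=P[...,:2]-c; ly=rel@d; lx=rel@n
m=ok&(abs(lx)<28)&(abs(ly)<105)&(Z>110)
for h in range(120,300,30):
    k=ok&(lx>-120)&(lx<120)&(abs(ly)<180)&(abs(Z-h)<15)
    if k.any(): print("stick z",h,k.sum(),np.c_[lx[k],ly[k]].min(0).round(),np.c_[lx[k],ly[k]].max(0).round())
k=ok&(abs(lx)<30)&(abs(ly+75)<22)&(Z<98); print("hole",np.c_[lx[k],ly[k]].min(0).round(),np.c_[lx[k],ly[k]].max(0).round(),k.sum())
E
python3 m.py
python3 - <<'E'
import sys; sys.path.insert(0,'.')
from h import *
# skimmer/spatula + scene-view check
s=np.load("scene.npz");P=cloud(s);ok=s["range_z"]>0
d=np.array([np.cos(np.radians(79.06)),np.sin(np.radians(79.06))]);n=np.array([d[1],-d[0]]);c=np.array([497.6,315.])
rel=P[...,:2]-c; ly=rel@d; lx=rel@n;Z=P[...,2]
for h in range(110,310,20):
    k=ok&(abs(lx)<150)&(abs(ly)<200)&(abs(Z-h)<8)&(h>112)
    for a,b in((-60,55),(55,200)):
        kk=k&(ly>a)&(ly<b)
        if kk.any(): print("scene z",h,a,kk.sum(),np.c_[lx[kk],ly[kk]].min(0).round(),np.c_[lx[kk],ly[kk]].max(0).round())
E
```

```text
table z -1.5575680942692989 img rows check [549.78214678   2.10035595  11.68249402]
rack (((497.5718078613281, 314.9925231933594), (226.57774353027344, 66.18714904785156), 79.06111907958984), 1447) [444.71497542 550.57674576] [198.96976647 423.53037708] 103.63498037188896
145 242 243 292
can ((508.8050231933594, -346.2514343261719), 50.73234558105469) 116.18580812340724 266
spoon px 290 329 176 298 1021
180 [708.   50.7  80.5] 18.6 88.1
189 [681.1  69.8 117.9] 45.0 94.7
198 [661.   69.5 115.1] 67.2 72.0
207 [641.4  66.  107.7] 60.5 71.6
216 [622.   66.   97.1] 60.2 71.6
225 [601.9  64.6  89.9] 57.7 71.8
234 [581.7  62.   84.4] 55.1 69.0
243 [561.4  60.8  75.8] 55.1 66.5
252 [541.   59.4  66.8] 52.6 66.4
261 [520.3  58.   60. ] 52.1 63.6
270 [499.5  55.5  50.7] 49.8 61.2
279 [478.4  55.1  44.1] 49.4 61.1
288 [457.2  52.6  36.4] 46.8 58.7
297 [435.8  52.4  28.3] 46.6 58.1
w 170 [732.2 -38.7  87.6] -72.7 -5.6 30
w 180 [700.8 -48.8 139.5] -58.4 -8.8 3
w 190 [681.1 -39.8 121.5] -56.8 -11.6 6
w 200 [660.5 -31.4 101.9] -50.8 -12.0 8
w 210 [637.9 -29.7  97.6] -42.3 -21.7 6
w 220 [615.9 -34.9
[... 571 characters left out ...]
130 -60 64 [-8. -6.] [8. 8.]
scene z 130 55 63 [-1. 71.] [ 8. 83.]
scene z 150 -60 65 [-10.  -4.] [8. 8.]
scene z 150 55 70 [-1. 71.] [ 9. 84.]
scene z 170 -60 69 [-8. -5.] [8. 9.]
scene z 170 55 74 [-12.  70.] [ 9. 84.]
scene z 190 -60 73 [-7. -5.] [8. 9.]
scene z 190 55 79 [-11.  71.] [ 9. 84.]
scene z 210 -60 72 [-10.  -5.] [9. 9.]
scene z 210 55 38 [-8. 71.] [10. 84.]
scene z 230 -60 60 [-31. -12.] [28. 13.]
scene z 230 55 91 [-28.  65.] [27. 91.]
scene z 250 -60 107 [-36. -15.] [33. 16.]
scene z 250 55 63 [-26.  66.] [29. 90.]
scene z 270 -60 112 [-33. -13.] [31. 14.]
scene z 270 55 68 [-26.  66.] [28. 91.]
scene z 290 -60 54 [-18.  -9.] [18.  9.]
scene z 290 55 73 [-26.  66.] [28. 91.]
```

>>> move_arm(
  linear=[
    [-0.7,0,0.91],
    [-0.7,0,0.91],
    [-0.7,0,0.91],
    [-0.7,0,0.91],
    [-0.7,0,0.91],
    [-0.7,0,0.91],
    [-0.7,0,0.91],
    [-0.7,0,0.91],
    [-0.7,0,0.91],
    [-0.7,0,0.91],
  ],
  twist=[
    [0,0,0],
    [0,0,0],
    [0,0,0],
    [0,0,0],
    [0,0,0],
    [0,0,0],
    [0,0,0],
    [0,0,0],
    [0,0,0],
    [0,0,0],
  ],
  hand=[1,1,1,1,1,1,1,1,1,1],
)

```text
time: 0.93
tool_pos: [409.9, -240.4, 230.5]
tcp_rot: [-90.0, 0.1, -65.5]
ft_force: [0.3, -0.8, -0.7]
finger_gap: 85.5
```

Run:
```python
from h import *
s=r.sense();print({k:np.round(s[k],3) for k in("time","joint_pos","tool_pos","tcp_rot")})
```

```text
{'time': np.float64(0.933), 'joint_pos': array([-3.66440e+01, -1.21100e+01,  1.04402e+02,  9.40000e-02,
        8.78120e+01,  2.88690e+01]), 'tool_pos': array([ 409.944, -240.383,  230.498]), 'tcp_rot': array([-89.969,   0.137, -65.517])}
```

>>> move_arm(
  linear=[
    [-0.35,0,0.46],
    [-0.35,0,0.46],
    [-0.35,0,0.46],
    [-0.35,0,0.46],
    [-0.35,0,0.46],
    [-0.35,0,0.46],
  ],
  twist=[
    [0.3,0.1,0.25],
    [0.3,0.1,0.25],
    [0.3,0.1,0.25],
    [0.3,0.1,0.25],
    [0.3,0.1,0.25],
    [0.3,0.1,0.25],
  ],
  hand=[1,1,1,1,1,1],
)

```text
time: 1.43
tool_pos: [490.8, -87.7, 228.3]
tcp_rot: [-63.2, 24.3, -69.2]
ft_force: [-1.0, 0.4, -0.4]
finger_gap: 85.4
```

```bash
cat > kin.py <<'E'
import numpy as np
from scipy.spatial.transform import Rotation as Ro
from scipy.optimize import least_squares
J=lambda ax,a:Ro.from_rotvec(np.radians(a)*np.array(ax)).as_matrix()
def fk(q,p):
    h,a1,y1,L2,e,L3,y2,y3,L6=p[:9]
    z,y,x=[0,0,1],[0,1,0],[1,0,0]
    R=J(z,q[0]);t=np.array([0,0,h])+R@[a1,y1,0]
    R=R@J(y,q[1]);t=t+R@[0,0,L2]
    R=R@J(y,q[2]);t=t+R@[e,y2,L3]
    R=R@J(z,q[3])@J(y,q[4]);t=t+R@[0,y3,0]
    R=R@J(z,p[9]*q[5]);t=t+R@[0,0,L6]
    # tool y = wrist z
    T=J(z,p[10])@Ro.from_matrix(np.array([[1,0,0],[0,0,-1],[0,1,0]]).T).as_matrix()
    return t,R@T
E
python3 - <<'E'
from kin import *
from h import *
s=r.sense();print({k:np.round(s[k],3).tolist() for k in("time","joint_pos","tool_pos","tcp_rot")})
D=[([-70.6689,7.5122,85.3242,0,87.2624,-4.8936],[246.038,-546.676,230.324],[-89.991,.098,-65.775]),
([-36.644,-12.11,104.402,.094,87.812,28.869],[409.944,-240.383,230.498],[-89.969,.137,-65.517]),
(s["joint_pos"],s["tool_pos"],s["tcp_rot"])]
np.savez("d.npz",**{"d%d"%i:np.r_[a,b,c] for i,(a,b,c) in enumerate(D)})
for sg in(1,-1):
  for off in (0,90,180,-90):
    def f(p):
        o=[]
        for q,t,rpy in D:
            tt,R=fk(q,np.r_[p,sg,off]);Rm=Ro.from_euler('xyz',rpy,degrees=True).as_matrix()
            o+=[(tt-t),100*(R-Rm).ravel()]
        return np.r_[tuple(o)+((np.array(p)-p0)*.005,)]
    p0=np.array([350,0,0,400,0,400,0,50,220.])
    s_=least_squares(f,p0);print(sg,off,s_.cost.round(2),s_.x.round(1))
E
```

```text
{'time': 1.433, 'joint_pos': [-41.437, -10.397, 110.321, 34.751, 88.459, 30.061], 'tool_pos': [490.752, -87.659, 228.257], 'tcp_rot': [-63.226, 24.3, -69.222]}
1 0 120000.61 [314.4  36.1  29.3 369.1  61.9 517.2  29.3  -7.5 362.5]
1 90 120000.61 [314.4  36.1  29.3 369.1  61.9 517.2  29.3  -7.5 362.5]
1 180 120000.61 [314.4  36.1  29.3 369.1  61.9 517.2  29.3  -7.5 362.5]
1 -90 120000.61 [314.4  36.1  29.3 369.1  61.9 517.2  29.3  -7.5 362.5]
-1 0 120000.61 [314.4  36.1  29.3 369.1  61.9 517.2  29.3  -7.5 362.5]
-1 90 120000.61 [314.4  36.1  29.3 369.1  61.9 517.2  29.3  -7.5 362.5]
-1 180 120000.61 [314.4  36.1  29.3 369.1  61.9 517.2  29.3  -7.5 362.5]
-1 -90 120000.61 [314.4  36.1  29.3 369.1  61.9 517.2  29.3  -7.5 362.5]
```

```bash
sed -i 's/\[0,1,0\]\]).T)/[0,1,0]]))/' kin.py
cat > fit.py <<'E'
from kin import *
Z=np.load("d.npz");D=[(Z[k][:6],Z[k][6:9],Z[k][9:]) for k in Z]
best=None
for sg in(1,-1):
  for off in (0,90,180,-90):
    p0=np.array([350,0,0,400,0,400,0,50,220.])
    def f(p,reg=.005):
        o=[]
        for q,t,rpy in D:
            tt,R=fk(q,np.r_[p,sg,off]);Rm=Ro.from_euler('xyz',rpy,degrees=True).as_matrix()
            o+=[(tt-t),100*(R-Rm).ravel()]
        return np.r_[tuple(o)+((np.array(p)-p0)*reg,)]
    s_=least_squares(f,p0)
    if best is None or s_.cost<best[0]: best=(s_.cost,sg,off,s_.x,f(s_.x))
print(best[0].round(2),best[1:3],best[3].round(1),best[4].round(1))
np.save("p.npy",np.r_[best[3],best[1],best[2]])
E
python3 fit.py
```

```text
0.61 (1, 180) [314.4  36.1  29.3 369.1  61.9 517.2  29.3  -7.5 362.5] [-0.   0.   0.2 -0.  -0.   0.  -0.   0.  -0.  -0.   0.  -0.   0.   0.
 -0.2  0.   0.  -0.   0.  -0.   0.   0.  -0.   0.   0.  -0.   0.  -0.
 -0.  -0.  -0.  -0.   0.   0.  -0.  -0.  -0.2  0.2  0.1 -0.2  0.3  0.6
  0.1 -0.3  0.7]
```

```bash
cat > rel.py <<'E'
from kin import *
from h import *
def save():
    s=r.sense();Z=np.load("d.npz");d={k:Z[k] for k in Z};d["d%d"%len(d)]=np.r_[s["joint_pos"],s["tool_pos"],s["tcp_rot"]];np.savez("d.npz",**d);return s
def Rtool(a,x):
    "approach a (tool y), jaw direction x"
    y=np.array(a,float)/np.linalg.norm(a);x=np.array(x,float);x-=y*(x@y);x/=np.linalg.norm(x);return np.c_[x,y,np.cross(x,y)]
def rel(pos,R):
    s=r.sense();R0=Ro.from_euler('xyz',s["tcp_rot"],degrees=True).as_matrix()
    l=R0.T@(np.array(pos)-s["tool_pos"])/300;w=Ro.from_matrix(R0.T@R).as_rotvec()/(np.pi/2)
    print("lin",l.round(3).tolist(),"twist",w.round(3).tolist(),"mm",round(300*np.linalg.norm(l)),"deg",round(90*np.linalg.norm(w)))
    return l,w
E
python3 - <<'E'
from rel import *
rel([570,62,240],Rtool([0.0,0.0,-1],[.073,-.997,0]))
rel([600,62,260],Rtool([-.4,0.0,-1],[.073,-.997,0]))
E
```

```text
lin [-0.356, 0.296, 0.325] twist [-0.252, 0.115, -0.305] mm 170 deg 37
lin [-0.351, 0.271, 0.443] twist [-0.485, 0.18, -0.267] mm 188 deg 52
```

>>> move_arm(
  linear=[
    [-0.35,0.27,0.44],
    [-0.35,0.27,0.44],
    [-0.35,0.27,0.44],
    [-0.35,0.27,0.44],
    [-0.35,0.27,0.44],
    [-0.35,0.27,0.44],
    [-0.35,0.27,0.44],
    [-0.35,0.27,0.44],
  ],
  twist=[
    [-0.485,0.18,-0.267],
    [-0.485,0.18,-0.267],
    [-0.485,0.18,-0.267],
    [-0.485,0.18,-0.267],
    [-0.485,0.18,-0.267],
    [-0.485,0.18,-0.267],
    [-0.485,0.18,-0.267],
    [-0.485,0.18,-0.267],
  ],
  hand=[1,1,1,1,1,1,1,1],
)

```text
time: 2.1
tool_pos: [600.4, 61.4, 259.5]
tcp_rot: [-112.0, 0.9, -86.3]
ft_force: [0.7, 0.6, -0.7]
finger_gap: 85.2
```

```bash
cat > an.py <<'E'
from rel import *
p=np.load("p.npy");lo=np.array([-169.43,-51.17,1.28,-76.62,0,-152.29])+3;hi=np.array([169.43,129.36,143.12,256.62,156.53,152.29])-3
def ik(pos,R,seeds):
    out=[]
    for s in seeds:
        f=lambda q:(lambda t,A:np.r_[(t-pos)/5,30*(A-R).ravel()])(*fk(q,p))
        o=least_squares(f,np.clip(s,lo+1,hi-1),bounds=(lo,hi),x_scale=20)
        if o.cost<.5 and not any(np.abs(o.x-b).max()<5 for b in out): out.append(o.x)
    return out
rng=np.random.default_rng(0)
seeds=[np.array([a,b,c,d,e,g]) for a in(0,) for b,c in((10,90),(-20,120)) for d in(-50,0,90,180) for e in(40,90) for g in(-90,0,90)]
def run(E,yaw,slot,lean,g=160,flips=(1,-1)):
    cy,sy=np.cos(np.radians(yaw)),np.sin(np.radians(yaw));c,s=np.cos(np.radians(20.6)),np.sin(np.radians(20.6))
    zs=np.array([c*cy,c*sy,s]);ys=np.array([-sy,cy,0]);xs=np.cross(ys,zs)
    G=E+g*zs
    for gam in(90,110,125):
      a=np.cos(np.radians(gam))*zs-np.sin(np.radians(gam))*xs*np.sign(xs[2])
      for fl in flips:
        R0=Rtool(a,fl*ys);S0=ik(G+19*a,R0,seeds)
        for psi in range(-150,181,30):
          for az in((0,)):
            # final utensil frame: Rz(psi+yaw...) of vertical; approach azimuth psi
            A=np.c_[xs,ys,zs]
            # rotate by 69.4-lean about -ys then about z by (psi-yaw)
            Q=Ro.from_rotvec([0,0,np.radians(psi-yaw)]).as_matrix()@Ro.from_rotvec(-ys*np.radians(69.4-lean)).as_matrix()
            zf=Q@zs;gf=slot+g*zf;S1=ik(gf+19*(Q@a),Q@R0,list(S0)+seeds[::3])
            for q0 in S0:
              for q1 in S1:
                d=np.abs(q1-q0)
                if d[1:].max()<130: print(gam,fl,psi,q0.round().astype(int),q1.round().astype(int),int(d[1:].max()))
E
python3 - <<'E'
from rel import *
save()
E
python3 fit.py
cat > a1.py <<'E'
from an import *
print("spoon");run(np.array([435,52.3,22]),4.2,np.array([483.3,241.4,6]),0)
print("whisk");run(np.array([442,-47.5,22]),4.2,np.array([509,-346,6.]),20)
E
time python3 a1.py > a1.txt; wc -l a1.txt; sort -k1,1 a1.txt | awk '{print}' | head -80
```

```text
0.67 (1, 180) [ 3.180e+02  7.000e-01  2.570e+01  3.691e+02  6.160e+01  5.527e+02
  2.570e+01 -2.000e-01  3.647e+02] [-0.   0.   0.  -0.  -0.   0.  -0.   0.  -0.  -0.   0.  -0.   0.  -0.
  0.   0.   0.  -0.   0.  -0.   0.   0.  -0.   0.   0.  -0.   0.  -0.
 -0.  -0.  -0.  -0.   0.   0.  -0.  -0.  -0.   0.  -0.   0.  -0.  -0.
  0.  -0.   0.   0.   0.  -0.  -0.2  0.   0.1 -0.2  0.3  0.8  0.1 -0.3
  0.7]
33 a1.txt
110 -1 -30 [-9 14 96  0 69 77] [-44 -10 127  37  18  46] 51
110 -1 0 [-9 14 96  0 69 77] [-56  -1 119  59  47  -2] 79
110 -1 30 [-9 14 96  0 69 77] [-59  13 103  53  73 -20] 97
110 -1 60 [ 1 13 97  0 69 87] [-16 -11 140  82  67 -35] 121
110 -1 60 [-9 14 96  0 69 77] [-57  28  84  43  95 -34] 111
110 -1 90 [ 1 13 97  0 69 87] [-16  14 114  65  89 -41] 127
110 -1 90 [-9 14 96  0 69 77] [-51  41  66  31 113 -50] 126
110 1 -120 [  -9   14   96    0   69 -103] [-20  24  89 -49  83  25] 127
110 1 -30 [  -9   14   96    0   69 -103] [ -44  -10  127   37   18 -134] 51
110 1 -60 [  -9   14   96    0   69 -103] [-29  -5 122 -56  29 -17] 85
110 1 -90 [  -9   14   96    0   69 -103] [-21  
[... 661 characters left out ...]
 -3   86 -101] [ -42   -5  115   11   36 -109] 49
125 1 -30 [  2  27  82  -1  86 -93] [ 52  -1 120 -61  67  21] 113
125 1 -60 [  -7   27   81   -3   86 -101] [-33  -2 112 -24  40 -49] 51
125 1 -60 [  2  27  82  -1  86 -93] [ 50  20  97 -50  90  33] 125
125 1 -90 [  -7   27   81   -3   86 -101] [-27   7 103 -37  58 -11] 89
125 1 0 [  2  27  82  -1  86 -93] [ 42 -26 140 -62  38  -6] 86
90 -1 0 [-12  -1 116   8  46  70] [-62   6 125  92  56 -37] 106
90 -1 30 [-12  -1 116   8  46  70] [-66  23 104  71  82 -37] 106
90 -1 60 [-12  -1 116   8  46  70] [-61  40  80  56 105 -40] 109
90 -1 90 [-12  -1 116   8  46  70] [-54  55  56  43 126 -47] 116
spoon
whisk
real	0m42.303s
user	0m42.713s
sys	0m0.050s
```

```bash
cat > plan.py <<'E'
from an import *
def frame(yaw):
    cy,sy=np.cos(np.radians(yaw)),np.sin(np.radians(yaw));c,s=np.cos(np.radians(20.6)),np.sin(np.radians(20.6))
    zs=np.array([c*cy,c*sy,s]);ys=np.array([-sy,cy,0]);return np.cross(ys,zs),ys,zs
xs,ys,zs=frame(3.9)
def appr(gam): return np.cos(np.radians(gam))*zs-np.sin(np.radians(gam))*xs*np.sign(xs[2])
def final(psi,lean,gam):
    Q=Ro.from_rotvec([0,0,np.radians(psi-3.9)]).as_matrix()@Ro.from_rotvec(-ys*np.radians(69.4-lean)).as_matrix()
    a=appr(gam);return Q@zs,Q@a,Q@Rtool(a,-ys)
E
python3 - <<'E'
from plan import *
a=appr(125);G=np.array([584.5,62.4,78]);R0=Rtool(a,-ys)
print(a.round(3))
for b in(100,0):
    rel(G+19*a-b*a,R0)
q=r.sense()["joint_pos"]
way=[("grasp",G+19*a,R0),("lift",G+19*a+[-40,0,230],R0)]
for psi in(65,79,95):
    zf,af,Rf=final(psi,0,125)
    q=None;print("psi",psi,zf.round(3),af.round(3))
    W=way+[("over",np.array([483.3,241.4,5+160+190])+19*af,Rf),("above",np.array([483.3,241.4,5+160+120])+19*af,Rf),("in",np.array([483.3,241.4,5+160])+19*af,Rf)]
    q=r.sense()["joint_pos"]
    for n,t,R in W:
        o=ik(t,R,[q]); print(n,t.round(),[x.round().astype(int) for x in o]); q=o[0] if o else q
    # interpolated rotation lift->over
    from scipy.spatial.transform import Slerp
    sl=Slerp([0,1],Ro.from_matrix([R0,Rf]));q=ik(W[1][1],R0,[r.sense()["joint_pos"]])[0];mx=0
    for k in np.linspace(0,1,17)[1:]:
        o=ik(W[1][1]*(1-k)+k*W[2][1],sl(k).as_matrix(),[q])
        if not o: print("fail",k);break
        mx=max(mx,np.abs(o[0]-q).max());q=o[0]
    print("max step",mx)
E
```

```text
[-0.248 -0.017 -0.969]
lin [-0.002, 0.313, 0.142] twist [0.084, 0.001, -0.01] mm 103 deg 8
lin [0.004, 0.644, 0.186] twist [0.084, 0.001, -0.01] mm 201 deg 8
psi 65 [-0.  0.  1.] [ 0.346  0.742 -0.574]
grasp [580.  62.  60.] [array([ 1, 27, 82, -1, 86, 88])]
lift [540.  62. 290.] [array([  2,  12,  75,  -1, 107,  88])]
over [490. 256. 344.] [array([-11, -31, 123,  54,  77,   7])]
above [490. 256. 274.] [array([-11, -28, 128,  56,  72,   0])]
in [490. 256. 154.] [array([-11, -16, 134,  62,  64, -16])]
max step 6.690749609528246
psi 79 [ 0. -0.  1.] [ 0.156  0.804 -0.574]
grasp [580.  62.  60.] [array([ 1, 27, 82, -1, 86, 88])]
lift [540.  62. 290.] [array([  2,  12,  75,  -1, 107,  88])]
over [486. 257. 344.] [array([-12, -19, 114,  55,  87,  -5])]
above [486. 257. 274.] [array([-12, -15, 119,  56,  83, -12])]
in [486. 257. 154.] [array([-12,  -4, 123,  58,  74, -25])]
max step 6.689489574339397
psi 95 [-0. -0.  1.] [-0.071  0.816 -0.574]
grasp [580.  62.  60.] [array([ 1, 27, 82, -1, 86, 88])]
lift [540.  62. 290.] [array([  2,  12,  75,  -1, 107,  88])]
over [482. 257. 344.] [array([-10,  -5, 103,  53,  98, -15])]
above [482. 257. 274.] [array([-10,  -2, 107,  52,  93, -21])]
in [482. 257. 154.] [array([-10,   8, 111,  52,  85, -32])]
max step 6.9352123678507915
```

>>> move_arm(
  linear=[
    [0,0.313,0.142],
    [0,0.313,0.142],
    [0,0.313,0.142],
    [0,0.313,0.142],
    [0.002,0.42,0.157],
    [0.003,0.53,0.172],
    [0.004,0.644,0.186],
    [0.004,0.644,0.186],
    [0.004,0.644,0.186],
    [0.004,0.644,0.186],
  ],
  twist=[
    [0.084,0,-0.01],
    [0.084,0,-0.01],
    [0.084,0,-0.01],
    [0.084,0,-0.01],
    [0.084,0,-0.01],
    [0.084,0,-0.01],
    [0.084,0,-0.01],
    [0.084,0,-0.01],
    [0.084,0,-0.01],
    [0.084,0,-0.01],
  ],
  hand=[0.5,0.5,0.5,0.5,0.5,0.5,0.5,0.5,0.5,0.5],
  force=60,
)

```text
time: 2.93
tool_pos: [582.3, 61.2, 63.0]
tcp_rot: [-104.2, -0.0, -86.1]
ft_force: [1.1, 0.4, 0.3]
finger_gap: 64.1
```

```bash
python3 - <<'E'
from plan import *
s=save();print(s["tool_pos"],s["tcp_rot"],s["ft_force"],s["finger_gap"])
w=r.snapshot("wrist");f=w["frame"][:,:,::-1]
sc=r.snapshot("scene")["frame"][:,:,::-1]
cv2.imwrite("pics/g1.png",np.hstack([cv2.resize(f,(400,300)),cv2.resize(sc[100:400,120:520],(400,300))]))
np.savez("wrist.npz",**{k:w[k] for k in w}); print(w["hand_eye"])
E
python3 fit.py|head -1
```

```text
[582.31524241  61.16610563  63.04483113] [-1.04161405e+02 -2.99966353e-02 -8.60767594e+01] [1.14838966 0.38594298 0.2984549 ] 64.09952871751625
[[ 9.99999930e-01 -1.32951501e-05  3.73433833e-04 -1.44600969e+00]
 [-3.58422748e-04 -3.16694921e-01  9.48527384e-01 -1.42526528e+02]
 [ 1.05653784e-04 -9.48527452e-01 -3.16694903e-01  8.15591780e+01]
 [ 0.00000000e+00  0.00000000e+00  0.00000000e+00  1.00000000e+00]]
0.68 (1, 180) [3.181e+02 1.000e-01 2.560e+01 3.691e+02 6.160e+01 5.533e+02 2.560e+01
```

View pics/g1.png

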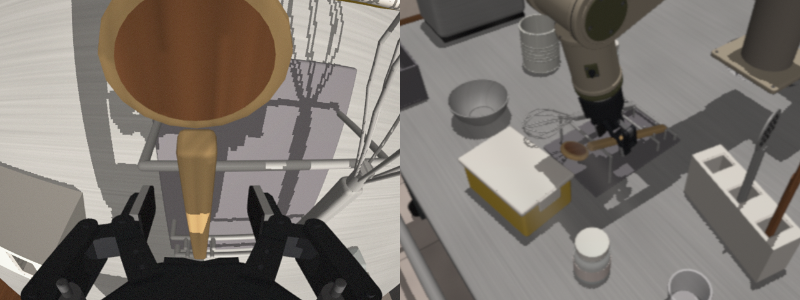

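Left panel, the wrist view, shows the spoon handle at about (200,230), centred between the pads at (140,225) and (262,225). I'll close and lift.

>>> move_arm(
  linear=[
    [0,0.005,-0.005],
    [0,0.005,-0.005],
    [0,0.005,-0.005],
    [0,0.005,-0.005],
    [0,0.005,-0.005],
    [0,0.005,-0.005],
    [0,0.005,-0.005],
    [0,0.005,-0.005],
  ],
  twist=[
    [0,0,0],
    [0,0,0],
    [0,0,0],
    [0,0,0],
    [0,0,0],
    [0,0,0],
    [0,0,0],
    [0,0,0],
  ],
  hand=[-1,-1,-1,-1,-1,-1,-1,-1],
  force=60,
)

```text
time: 3.7
tool_pos: [581.5, 61.6, 63.1]
tcp_rot: [-104.0, -0.0, -86.1]
ft_force: [-0.9, 0.5, 5.9]
finger_gap: 14.9
```

Run:
```python
from plan import *
s=r.sense();print(s["tool_pos"],s["finger_gap"],s["ft_force"])
R=Ro.from_euler('xyz',s["tcp_rot"],degrees=True).as_matrix()
rel(s["tool_pos"]+[0,0,60],R);rel(s["tool_pos"]+[-40,0,230],R)
```

```text
[581.54824156  61.57552598  63.06796965] 14.891148659934869 [-0.90234875  0.53371436  5.91249378]
lin [0.0, -0.194, -0.048] twist [0.0, 0.0, 0.0] mm 60 deg 0
lin [-0.009, -0.712, -0.315] twist [0.0, 0.0, 0.0] mm 233 deg 0
```

>>> move_arm(
  linear=[
    [0,-0.05,-0.012],
    [0,-0.12,-0.03],
    [0,-0.194,-0.048],
    [-0.002,-0.28,-0.1],
    [-0.003,-0.37,-0.15],
    [-0.005,-0.46,-0.2],
    [-0.007,-0.55,-0.25],
    [-0.009,-0.64,-0.29],
    [-0.009,-0.712,-0.315],
    [-0.009,-0.712,-0.315],
  ],
  twist=[
    [0,0,0],
    [0,0,0],
    [0,0,0],
    [0,0,0],
    [0,0,0],
    [0,0,0],
    [0,0,0],
    [0,0,0],
    [0,0,0],
    [0,0,0],
  ],
  hand=[-1,-1,-1,-1,-1,-1,-1,-1,-1,-1],
)

```text
time: 4.53
tool_pos: [543.0, 61.6, 299.2]
tcp_rot: [-103.5, -0.0, -86.1]
ft_force: [0.7, -0.2, -0.3]
finger_gap: 14.7
```

Run:
```python
from plan import *
s=save();print(s["tool_pos"],s["finger_gap"],s["ft_force"])
zf,af,Rf=final(79,0,125)
t=np.array([483.3,241.4,5+160+190])+19*af
rel(t,Rf)
# halfway waypoint
from scipy.spatial.transform import Slerp
R=Ro.from_euler('xyz',s["tcp_rot"],degrees=True).as_matrix()
```

```text
[542.96806336  61.59919635 299.2348222 ] 14.686320662468747 [ 0.73892079 -0.17078299 -0.33172434]
lin [-0.662, -0.112, -0.175] twist [0.644, -0.822, 0.312] mm 208 deg 98
```

>>> move_arm(
  linear=[
    [-0.026,-0.03,-0.01],
    [-0.066,-0.04,-0.02],
    [-0.106,-0.05,-0.03],
    [-0.152,-0.06,-0.04],
    [-0.199,-0.07,-0.053],
    [-0.245,-0.075,-0.065],
    [-0.291,-0.08,-0.077],
    [-0.338,-0.085,-0.09],
    [-0.384,-0.09,-0.102],
    [-0.43,-0.094,-0.114],
    [-0.49,-0.1,-0.13],
    [-0.55,-0.104,-0.145],
  ],
  twist=[
    [0.045,-0.057,0.022],
    [0.09,-0.115,0.044],
    [0.135,-0.172,0.065],
    [0.18,-0.23,0.087],
    [0.225,-0.288,0.109],
    [0.27,-0.345,0.131],
    [0.315,-0.403,0.153],
    [0.36,-0.46,0.175],
    [0.406,-0.518,0.197],
    [0.451,-0.575,0.218],
    [0.496,-0.633,0.24],
    [0.541,-0.69,0.262],
  ],
  hand=[-1,-1,-1,-1,-1,-1,-1,-1,-1,-1,-1,-1],
)

```text
time: 5.53
tool_pos: [496.3, 224.2, 339.3]
tcp_rot: [-44.7, 6.1, -21.9]
ft_force: [-0.3, 0.6, -1.1]
finger_gap: 15.2
```

Run:
```python
from plan import *
s=save();print(s["tool_pos"],s["tcp_rot"],s["finger_gap"],s["joint_pos"].round(1))
zf,af,Rf=final(79,0,125)
rel(np.array([483.3,241.4,5+160+150])+19*af,Rf)
```

```text
[496.30814347 224.16434826 339.32981198] [-44.72715924   6.11747863 -21.91425779] 15.209558847742834 [-10.5 -20.6 111.4  45.5  85.6  11.8]
lin [-0.059, 0.15, -0.026] twist [0.101, -0.13, 0.05] mm 49 deg 15
```

>>> move_arm(
  linear=[
    [-0.025,0.03,-0.008],
    [-0.045,0.08,-0.016],
    [-0.059,0.15,-0.026],
    [-0.059,0.15,-0.026],
    [-0.059,0.15,-0.026],
    [-0.059,0.15,-0.026],
  ],
  twist=[
    [0.05,-0.065,0.025],
    [0.08,-0.1,0.04],
    [0.101,-0.13,0.05],
    [0.101,-0.13,0.05],
    [0.101,-0.13,0.05],
    [0.101,-0.13,0.05],
  ],
  hand=[-1,-1,-1,-1,-1,-1],
)

```text
time: 6.03
tool_pos: [486.5, 256.5, 304.9]
tcp_rot: [-35.1, 0.1, -11.0]
ft_force: [-0.1, -0.2, 0.0]
finger_gap: 15.0
```

Run:
```python
from plan import *
s=save();print(s["tool_pos"],s["tcp_rot"],s["finger_gap"],s["ft_force"])
a=r.snapshot("scene");b=r.snapshot("top")
cv2.imwrite("pics/o1.png",np.hstack([cv2.resize(a["frame"][130:430,360:600,::-1],(400,500)),cv2.resize(b["frame"][180:330,110:260,::-1],(400,500))]))
for n,S,lim in(("scene",a,0),("top",b,0)):
    P=cloud(S);ok=S["range_z"]>0;hsv=cv2.cvtColor(S["frame"],cv2.COLOR_RGB2HSV)
    m=ok&(hsv[...,1]>100)&(hsv[...,0]>5)&(hsv[...,0]<25)&(abs(P[...,0]-483)<70)&(abs(P[...,1]-241)<55)
    p=P[m]
    for h in range(110,480,20):
        q=p[abs(p[:,2]-h)<10]
        if len(q)>3: print(n,h,len(q),q.mean(0).round(1),q.min(0).round(),q.max(0).round())
```

```text
[486.47011906 256.52667017 304.86420107] [-35.07035406   0.06251513 -11.03359809] 14.960068560912948 [-0.07738268 -0.22380851  0.0249296 ]
scene 150 18 [487.8 245.6 157. ] [481. 240. 154.] [492. 249. 160.]
scene 170 71 [488.2 245.2 170. ] [480. 238. 160.] [493. 249. 179.]
scene 190 74 [488.6 245.3 190.6] [480. 238. 181.] [493. 250. 200.]
scene 210 81 [488.4 245.3 210.1] [480. 238. 200.] [493. 250. 220.]
scene 230 95 [488.5 245.4 230.2] [479. 238. 220.] [493. 250. 240.]
scene 250 91 [488.3 245.7 249.7] [480. 238. 240.] [493. 250. 260.]
scene 270 106 [488.4 246.  270. ] [479. 237. 260.] [493. 251. 280.]
scene 290 63 [488.3 246.2 286.6] [479. 238. 280.] [493. 250. 293.]
scene 310 31 [480.4 250.1 313.9] [475. 248. 306.] [489. 253. 320.]
scene 330 107 [487.7 247.2 331.7] [478. 237. 320.] [494. 251. 340.]
scene 350 153 [487.2 244.7 350.2] [433. 202. 340.] [493. 252. 360.]
scene 370 158 [488.6 246.4 370.2] [477. 238. 360.] [494. 251. 380.]
scene 390 94 [486.5 245.3 386.8] [474. 237. 380.] [499. 250. 400.]
scene 410 340 [488.9 247.2 411.1] [461. 236. 400.] [512. 254. 420.]
scene 430 409 [489
[... 327 characters left out ...]
4 235.5 247.9] [479. 234. 241.] [488. 237. 255.]
top 270 13 [484.5 235.2 269.4] [479. 234. 260.] [490. 237. 279.]
top 290 14 [484.6 235.2 290. ] [479. 233. 281.] [489. 237. 300.]
top 310 18 [484.8 236.9 310.6] [477. 235. 302.] [496. 256. 320.]
top 330 16 [484.6 235.9 330.6] [479. 234. 323.] [490. 237. 338.]
top 350 21 [485.7 236.3 350.2] [479. 235. 340.] [494. 241. 360.]
top 370 24 [485.3 237.3 370.9] [479. 235. 361.] [493. 242. 380.]
top 390 31 [485.9 238.4 385.7] [479. 235. 380.] [498. 242. 400.]
top 410 48 [486.3 238.  412.7] [464. 234. 401.] [508. 243. 420.]
top 430 115 [484.9 239.9 431.9] [461. 234. 420.] [510. 250. 440.]
top 450 101 [487.6 241.8 444.1] [469. 235. 440.] [504. 248. 449.]
```

View pics/o1.png

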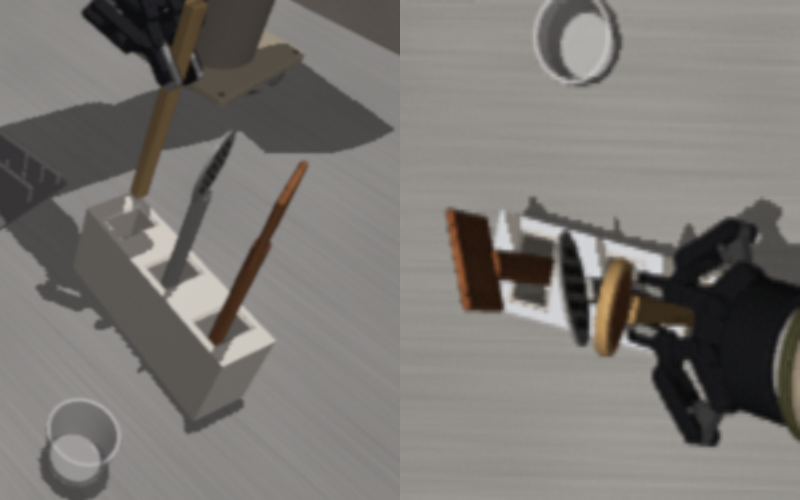

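The scene and top views both show the spoon vertical, with its axis at about (484.5,242). The slot centre is at (483.3,241.4), and the handle end is about 50 mm above the mouth. I'll lower it.

>>> move_arm(
  linear=[
    [-0.003,0.02,-0.028],
    [-0.003,0.05,-0.071],
    [-0.003,0.08,-0.114],
    [-0.003,0.11,-0.157],
    [-0.003,0.14,-0.2],
    [-0.003,0.17,-0.243],
    [-0.003,0.2,-0.285],
    [-0.003,0.23,-0.328],
    [-0.003,0.255,-0.364],
    [-0.003,0.268,-0.382],
    [-0.003,0.268,-0.382],
  ],
  twist=[
    [0,0,0],
    [0,0,0],
    [0,0,0],
    [0,0,0],
    [0,0,0],
    [0,0,0],
    [0,0,0],
    [0,0,0],
    [0,0,0],
    [0,0,0],
    [0,0,0],
  ],
  hand=[-1,-1,-1,-1,-1,-1,-1,-1,-1,-1,-1],
)

```text
time: 7.05
tool_pos: [485.6, 256.6, 164.5]
tcp_rot: [-35.1, 0.0, -11.0]
ft_force: [-0.4, 0.2, -0.7]
finger_gap: 15.3
```

>>> move_arm(
  linear=[
    [0,0.004,-0.006],
    [0,0.008,-0.011],
    [0,0.012,-0.016],
    [0,0.015,-0.022],
    [0,0.015,-0.022],
  ],
  twist=[
    [0,0,0],
    [0,0,0],
    [0,0,0],
    [0,0,0],
    [0,0,0],
  ],
  hand=[-1,-1,-1,-1,-1],
)

```text
time: 7.47
tool_pos: [487.7, 257.2, 161.3]
tcp_rot: [-34.8, -0.2, -11.0]
ft_force: [-5.1, -0.8, 19.9]
finger_gap: 15.1
```

>>> move_arm(
  linear=[
    [0,0.004,-0.005],
    [0,0.004,-0.005],
  ],
  twist=[
    [0,0,0],
    [0,0,0],
  ],
  hand=[-1,-1],
)

```text
time: 7.63
tool_pos: [489.1, 257.3, 161.4]
tcp_rot: [-34.7, -0.5, -11.0]
ft_force: [0.7, 0.1, 9.2]
finger_gap: 15.4
```

```bash
cat > spoon.py <<'E'
from plan import *
s=r.sense();print(s["time"],s["tool_pos"],s["tcp_rot"],s["finger_gap"],s["ft_force"])
a=r.snapshot("scene");b=r.snapshot("top")
cv2.imwrite("pics/tmp.png",np.hstack([cv2.resize(a["frame"][130:430,360:600,::-1],(400,500)),cv2.resize(b["frame"][180:330,110:260,::-1],(400,500))]))
for n,S in(("scene",a),("top",b)):
    P=cloud(S);ok=S["range_z"]>0;hsv=cv2.cvtColor(S["frame"],cv2.COLOR_RGB2HSV)
    m=ok&(hsv[...,1]>100)&(hsv[...,0]>5)&(hsv[...,0]<25)&(abs(P[...,0]-483)<70)&(abs(P[...,1]-241)<55)
    p=P[m];print(n,"top",np.sort(p[:,2])[-8:].round(1))
    for h in (115,130,200,230,275,290):
        q=p[abs(p[:,2]-h)<8]
        if len(q)>3: print(n,h,len(q),q.mean(0).round(1),q.min(0).round(),q.max(0).round())
E
python3 spoon.py
```

```text
7.6333 [489.13917369 257.29614143 161.38965401] [-34.72445728  -0.45056205 -10.98888608] 15.372411438636075 [0.67993055 0.11989111 9.24330702]
scene top [303.2 303.2 303.2 303.2 303.5 303.6 303.7 303.9]
scene 115 52 [491.6 247.  114.9] [483. 240. 107.] [496. 251. 123.]
scene 130 50 [491.8 246.8 129.7] [484. 240. 122.] [496. 251. 138.]
scene 200 73 [488.6 244.5 200.3] [436. 206. 192.] [496. 251. 208.]
scene 230 84 [490.6 246.6 230.2] [481. 237. 222.] [495. 252. 238.]
scene 275 203 [491.3 247.3 275.5] [462. 237. 267.] [514. 253. 283.]
scene 290 217 [491.6 246.7 290. ] [462. 236. 282.] [512. 253. 298.]
top top [302.9 303.2 303.3 303.8 303.9 304.  304.2 305.1]
top 115 5 [487.  236.2 117.2] [482. 235. 110.] [491. 237. 122.]
top 130 7 [485.9 236.6 130.7] [480. 236. 124.] [491. 240. 138.]
top 200 8 [488.7 236.7 204.3] [482. 236. 197.] [494. 238. 208.]
top 230 23 [486.8 238.4 231.1] [479. 236. 222.] [494. 242. 237.]
top 275 39 [486.4 238.8 275.5] [463. 235. 267.] [509. 246. 283.]
top 290 81 [487.4 240.1 291.5] [463. 235. 282.] [511. 248. 298.]
```

Head top reads 304–305 mm, which puts the handle end on the slot floor at 5 mm. I'll release and retreat along the approach.

>>> move_arm(
  linear=[
    [0,-0.002,0.003],
    [0,-0.002,0.003],
    [0,-0.002,0.003],
    [0,-0.002,0.003],
    [0,-0.002,0.003],
    [0,-0.06,0.003],
    [0,-0.15,0.003],
    [0,-0.25,0.003],
    [0,-0.35,0.003],
    [0,-0.45,0.003],
    [0,-0.5,0.003],
  ],
  twist=[
    [0,0,0],
    [0,0,0],
    [0,0,0],
    [0,0,0],
    [0,0,0],
    [0,0,0],
    [0,0,0],
    [0,0,0],
    [0,0,0],
    [0,0,0],
    [0,0,0],
  ],
  hand=[-0.1,-0.1,-0.1,-0.1,-0.1,-0.1,-0.1,-0.1,-0.1,-0.1,-0.1],
)

```text
time: 8.65
tool_pos: [465.4, 134.7, 249.4]
tcp_rot: [-34.8, -0.6, -11.1]
ft_force: [1.0, -0.6, 0.2]
finger_gap: 38.4
```

```bash
python3 spoon.py
python3 - <<'E'
from plan import *
save()
a=appr(120);G=np.array([582.,-37,75]);R0=Rtool(a,-ys)
rel(G+19*a-150*a+[0,0,60],R0)
for psi in(-60,-45,-30,-15):
    Q=final(psi,20,120);zf,af,Rf=Q;q=ik(G+19*a,R0,[np.array([-7,27,81,-3,86,79])])[0]
    print(psi,q.round(),zf.round(2),af.round(2))
    end=np.array([509,-346,5.])
    for dz in(160,0):
        o=ik(end+[0,0,dz]+150*zf+19*af,Rf,[q]);print([x.round() for x in o])
E
```

```text
8.65 [465.39668046 134.71925508 249.43260943] [-34.75207795  -0.55790099 -11.07378466] 38.39814404717491 [ 0.98421101 -0.6465274   0.19759758]
scene top [303.4 303.5 303.5 303.7 303.7 303.7 303.8 304. ]
scene 115 55 [492.  246.8 115.8] [483. 240. 107.] [498. 251. 123.]
scene 130 48 [491.8 247.1 129.4] [484. 241. 122.] [496. 251. 138.]
scene 200 64 [492.3 247.1 199.9] [484. 241. 192.] [497. 251. 208.]
scene 230 71 [492.  247.2 230.1] [484. 240. 222.] [497. 251. 238.]
scene 275 193 [492.1 247.  275.3] [464. 238. 267.] [515. 253. 283.]
scene 290 218 [492.4 246.5 289.8] [465. 237. 282.] [514. 254. 298.]
top top [303.3 303.5 304.  304.4 304.7 305.  305.9 306.4]
top 115 8 [489.8 235.9 114.2] [483. 235. 108.] [496. 239. 122.]
top 130 8 [488.2 236.3 127.1] [482. 236. 124.] [496. 238. 134.]
top 200 8 [487.7 235.8 200.5] [482. 235. 193.] [492. 236. 208.]
top 230 16 [488.1 236.3 231.4] [482. 235. 222.] [494. 241. 237.]
top 275 36 [487.  237.2 276. ] [463. 233. 267.] [509. 244. 283.]
top 290 83 [488.2 238.8 291.8] [463. 233. 282.] [511. 247. 298.]
lin [0.559, -0.41, -0.231] twist [-0.613, 0.807, -0.334] mm 219 deg 96
-60 [-8. 22. 88. -2. 80. 79.] [ 0.17 -0.3   0.94] [ 0.32 -0.56 -0.77]
[array([-31., -13., 108., -23.,  51., 128.])]
[array([-31.,  -3., 116., -33.,  35., 141.])]
-45 [-8. 22. 88. -2. 80. 79.] [ 0.24 -0.24  0.94] [ 0.45 -0.45 -0.77]
[array([-37., -16., 110.,  -7.,  46., 102.])]
[array([-37.,  -6., 119., -12.,  28., 107.])]
-30 [-8. 22. 88. -2. 80. 79.] [ 0.3  -0.17  0.94] [ 0.56 -0.32 -0.77]
[array([-42., -17., 111.,  11.,  47.,  73.])]
[array([-42.,  -7., 120.,  17.,  29.,  66.])]
-15 [-8. 22. 88. -2. 80. 79.] [ 0.33 -0.09  0.94] [ 0.62 -0.17 -0.77]
[array([-48., -14., 109.,  26.,  53.,  48.])]
[array([-48.,  -5., 118.,  35.,  37.,  34.])]
```

View pics/tmp.png

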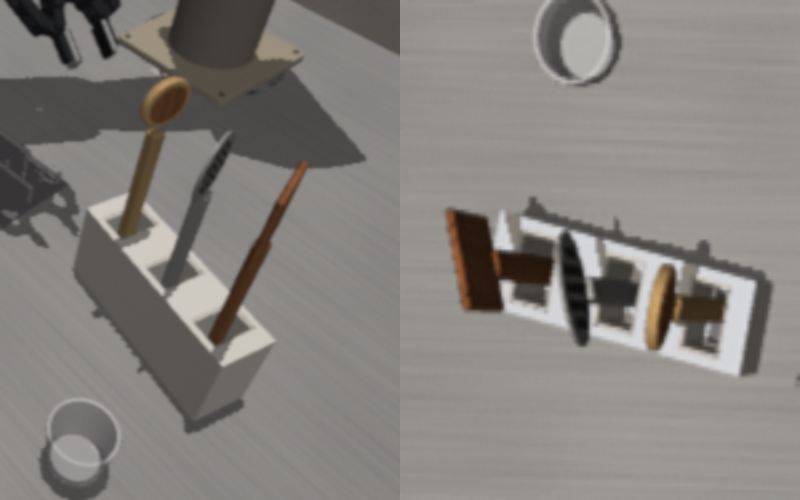

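The spoon stands upright in the formerly empty slot, with its head at right-panel pixels (660,305). The skimmer and spatula have not moved. Next, the whisk.

>>> move_arm(
  linear=[
    [0.04,-0.03,-0.02],
    [0.08,-0.06,-0.03],
    [0.12,-0.09,-0.05],
    [0.16,-0.12,-0.066],
    [0.2,-0.15,-0.08],
    [0.24,-0.18,-0.1],
    [0.28,-0.2,-0.116],
    [0.32,-0.23,-0.13],
    [0.36,-0.26,-0.15],
    [0.4,-0.29,-0.165],
    [0.44,-0.32,-0.18],
    [0.48,-0.35,-0.2],
  ],
  twist=[
    [-0.044,0.058,-0.024],
    [-0.088,0.116,-0.048],
    [-0.133,0.175,-0.072],
    [-0.177,0.233,-0.096],
    [-0.221,0.291,-0.12],
    [-0.265,0.349,-0.145],
    [-0.31,0.408,-0.169],
    [-0.354,0.466,-0.193],
    [-0.398,0.524,-0.217],
    [-0.442,0.582,-0.241],
    [-0.487,0.64,-0.265],
    [-0.53,0.7,-0.289],
  ],
  hand=[0.5,0.5,0.5,0.5,0.5,0.5,0.5,0.5,0.5,0.5,0.5,0.5],
)

```text
time: 9.75
tool_pos: [584.7, -10.2, 261.0]
tcp_rot: [-91.7, 4.9, -77.0]
ft_force: [-0.8, -0.1, 0.2]
finger_gap: 64.4
```

Run:
```python
from plan import *
s=save();print(s["tool_pos"])
a=appr(120);G=np.array([582.,-37,75]);R0=Rtool(a,-ys)
rel(G+19*a-100*a,R0)
rel(G+21*a,R0)
```

```text
[584.6997987  -10.16854474 261.00477943]
lin [0.122, 0.344, 0.025] twist [-0.081, 0.105, -0.045] mm 110 deg 13
lin [0.142, 0.68, -0.019] twist [-0.081, 0.105, -0.045] mm 209 deg 13
```

>>> move_arm(
  linear=[
    [0.122,0.15,0.025],
    [0.122,0.3,0.025],
    [0.122,0.344,0.025],
    [0.122,0.344,0.025],
    [0.128,0.44,0.01],
    [0.135,0.54,-0.004],
    [0.14,0.64,-0.014],
    [0.142,0.68,-0.019],
    [0.142,0.68,-0.019],
    [0.142,0.68,-0.019],
  ],
  twist=[
    [-0.05,0.07,-0.03],
    [-0.081,0.105,-0.045],
    [-0.081,0.105,-0.045],
    [-0.081,0.105,-0.045],
    [-0.081,0.105,-0.045],
    [-0.081,0.105,-0.045],
    [-0.081,0.105,-0.045],
    [-0.081,0.105,-0.045],
    [-0.081,0.105,-0.045],
    [-0.081,0.105,-0.045],
  ],
  hand=[0.5,0.5,0.5,0.5,0.5,0.5,0.5,0.5,0.5,0.5],
)

```text
time: 10.58
tool_pos: [579.0, -36.9, 55.6]
tcp_rot: [-99.4, -0.0, -86.0]
ft_force: [0.6, 0.2, 0.7]
finger_gap: 63.7
```

Run:
```python
from plan import *
s=save();print(s["tool_pos"],s["tcp_rot"],s["ft_force"],s["finger_gap"])
a=appr(120);G=np.array([582.,-37,75]);rel(G+20*a,Rtool(a,-ys))
w=r.snapshot("wrist")["frame"][:,:,::-1]
cv2.imwrite("pics/g2.png",w)
```

```text
[579.00102677 -36.89961259  55.62844477] [-9.94045349e+01 -2.64798807e-02 -8.60247296e+01] [0.56639065 0.17771431 0.74522516] 63.66798812873895
lin [0.001, 0.001, -0.001] twist [0.0, 0.001, 0.0] mm 1 deg 0
```

View pics/g2.png

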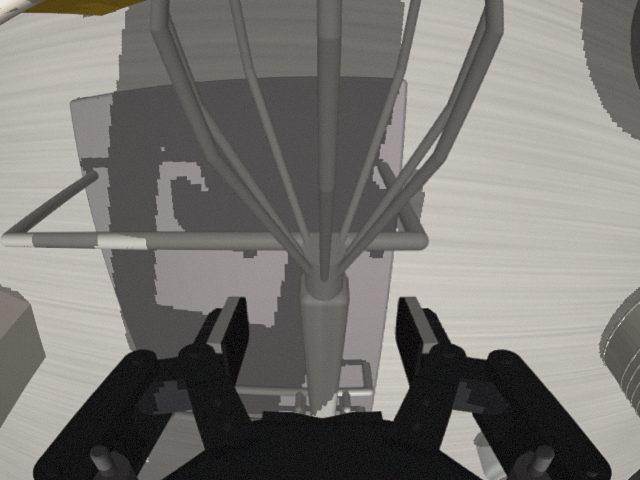

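The whisk handle at (325,350) is centred between the pads at (235,340) and (415,340). I'll close.

>>> move_arm(
  linear=[
    [0,0,0],
    [0,0,0],
    [0,0,0],
    [0,0,0],
    [0,0,0],
    [0,0,0],
    [0,0,0],
    [0,0,0],
  ],
  twist=[
    [0,0,0],
    [0,0,0],
    [0,0,0],
    [0,0,0],
    [0,0,0],
    [0,0,0],
    [0,0,0],
    [0,0,0],
  ],
  hand=[-1,-1,-1,-1,-1,-1,-1,-1],
  force=60,
)

```text
time: 11.3
tool_pos: [580.8, -37.1, 57.9]
tcp_rot: [-99.2, -0.1, -86.0]
ft_force: [-0.8, 0.6, 6.7]
finger_gap: 15.1
```

Run:
```python
from plan import *
s=r.sense();print(s["tool_pos"],s["finger_gap"],s["ft_force"])
R=Ro.from_euler('xyz',s["tcp_rot"],degrees=True).as_matrix()
rel(s["tool_pos"]+[0,0,60],R);rel(s["tool_pos"]+[-30,-20,240],R)
```

```text
[580.83181496 -37.06130563  57.88334933] 15.137831810349025 [-0.76635395  0.5892217   6.65005868]
lin [0.0, -0.197, -0.032] twist [0.0, 0.0, 0.0] mm 60 deg 0
lin [0.06, -0.773, -0.231] twist [0.0, 0.0, 0.0] mm 243 deg 0
```

>>> move_arm(
  linear=[
    [0,-0.05,-0.008],
    [0,-0.12,-0.02],
    [0,-0.197,-0.032],
    [0.01,-0.28,-0.06],
    [0.02,-0.37,-0.09],
    [0.03,-0.46,-0.12],
    [0.04,-0.55,-0.15],
    [0.05,-0.64,-0.18],
    [0.06,-0.72,-0.21],
    [0.06,-0.773,-0.231],
    [0.06,-0.773,-0.231],
  ],
  twist=[
    [0,0,0],
    [0,0,0],
    [0,0,0],
    [0,0,0],
    [0,0,0],
    [0,0,0],
    [0,0,0],
    [0,0,0],
    [0,0,0],
    [0,0,0],
    [0,0,0],
  ],
  hand=[-1,-1,-1,-1,-1,-1,-1,-1,-1,-1,-1],
)

```text
time: 12.22
tool_pos: [552.0, -57.4, 302.7]
tcp_rot: [-98.8, -0.2, -86.0]
ft_force: [0.3, 0.5, -0.3]
finger_gap: 15.2
```

Run:
```python
from plan import *
s=save();print(s["tool_pos"],s["finger_gap"],s["ft_force"])
b=r.snapshot("top");P=cloud(b);X,Y,Z=P[...,0],P[...,1],P[...,2]
m=(abs(Z-118)<8)&(Y<-250)&(Y>-450)&(X<620)&(X>380)&(b["range_z"]>0)
pts=P[m][:,:2];A=np.c_[2*pts,np.ones(len(pts))];c=np.linalg.lstsq(A,(pts**2).sum(1),rcond=None)[0];print("can fit",c[:2],np.sqrt(c[2]+c[:2]@c[:2]),cv2.minEnclosingCircle(pts.astype(np.float32)))
zf,af,Rf=final(-30,20,120);print(zf,af)
d=np.array([zf[0],zf[1],0]);d/=np.linalg.norm(d)
end=np.array([c[0],c[1],0])-8*d
t=end+[0,0,170]+150*zf+19*af
print(t);rel(t,Rf)
```

```text
[551.95939499 -57.44837824 302.73376798] 15.183280019559202 [ 0.26806234  0.45728615 -0.26865887]
can fit [ 508.79322261 -345.99099692] 48.010644337378146 ((508.1674499511719, -346.7106628417969), 50.887271881103516)
[ 0.29619813 -0.17101007  0.93969262] [ 0.5566704  -0.3213938  -0.76604444]
[ 556.87147688 -373.74898996  296.3990487 ]
lin [1.054, 0.023, -0.053] twist [0.527, 0.375, -0.103] mm 317 deg 59
```

>>> move_arm(
  linear=[
    [0.04,0,-0.002],
    [0.11,0,-0.005],
    [0.2,0.003,-0.01],
    [0.3,0.005,-0.015],
    [0.4,0.008,-0.02],
    [0.5,0.011,-0.025],
    [0.6,0.013,-0.03],
    [0.7,0.015,-0.035],
    [0.79,0.017,-0.04],
    [0.86,0.019,-0.043],
    [0.92,0.02,-0.046],
    [0.95,0.021,-0.048],
  ],
  twist=[
    [0.03,0.02,-0.006],
    [0.08,0.056,-0.015],
    [0.13,0.092,-0.025],
    [0.18,0.128,-0.035],
    [0.23,0.164,-0.045],
    [0.28,0.2,-0.055],
    [0.33,0.235,-0.065],
    [0.37,0.264,-0.073],
    [0.41,0.29,-0.08],
    [0.44,0.313,-0.086],
    [0.46,0.327,-0.09],
    [0.474,0.338,-0.093],
  ],
  hand=[-1,-1,-1,-1,-1,-1,-1,-1,-1,-1,-1,-1],
)

```text
time: 13.27
tool_pos: [554.6, -343.8, 292.5]
tcp_rot: [-55.0, -1.3, -117.0]
ft_force: [-0.4, 1.4, -1.0]
finger_gap: 15.1
```

Run:
```python
from plan import *
s=save();print(s["tool_pos"],s["finger_gap"],s["joint_pos"].round())
zf,af,Rf=final(-30,20,120)
d=np.array([zf[0],zf[1],0]);d/=np.linalg.norm(d)
end=np.array([508.8,-346.2,0])-8*d
rel(end+[0,0,160]+150*zf+19*af,Rf)
```

```text
[ 554.63476275 -343.7975511   292.52933779] 15.117319088261837 [-40. -17. 109.   8.  54.  74.]
lin [0.086, 0.048, 0.03] twist [0.055, 0.035, -0.009] mm 31 deg 6
```

>>> move_arm(
  linear=[
    [0.04,0.02,0.014],
    [0.086,0.048,0.03],
    [0.086,0.048,0.03],
    [0.086,0.048,0.03],
    [0.086,0.048,0.03],
  ],
  twist=[
    [0.03,0.02,-0.005],
    [0.055,0.035,-0.009],
    [0.055,0.035,-0.009],
    [0.055,0.035,-0.009],
    [0.055,0.035,-0.009],
  ],
  hand=[-1,-1,-1,-1,-1],
)

```text
time: 13.68
tool_pos: [556.5, -373.3, 284.8]
tcp_rot: [-50.1, -0.0, -120.0]
ft_force: [0.1, 0.1, -0.3]
finger_gap: 15.0
```

```bash
cat > wh.py <<'E'
from plan import *
s=r.sense();print(s["time"],s["tool_pos"],s["tcp_rot"],s["finger_gap"],s["ft_force"])
R=Ro.from_euler('xyz',s["tcp_rot"],degrees=True).as_matrix()
# utensil axis in tool frame from planned grasp
u=Rtool(appr(120),-ys).T@zs; zf=R@u
end=s["tool_pos"]-19*R[:,1]-151.5*zf;print("end est",end.round(1),"axis",zf.round(3))
a=r.snapshot("scene");b=r.snapshot("top")
def pr(S,X):
    c=S["R"]@X+S["t"];q=S["intrinsics"]@c;return q[:2]/q[2]
ims=[]
for S,(x0,y0,w,h) in((a,(180,40,200,250)),(b,(400,190,160,200))):
    f=S["frame"][:,:,::-1].copy()
    f=cv2.resize(f[y0:y0+h,x0:x0+w],(400,500));k=400/w
    for X,c in((end,(0,0,255)),(end+150*zf,(0,255,0))):
        p=(pr(S,X)-[x0,y0])*k;cv2.circle(f,tuple(int(v) for v in p),4,c,1)
    ims.append(f)
cv2.imwrite("pics/wh%d.png"%int(s["time"]*100),np.hstack(ims));print("pics/wh%d.png"%int(s["time"]*100))
l=R.T@np.array([0,0,-1.])/300;print("per mm down",l.round(5))
# can
P=cloud(b);X,Y,Z=P[...,0],P[...,1],P[...,2]
m=(abs(Z-118)<8)&(Y<-280)&(Y>-410)&(X<570)&(X>445)&(b["range_z"]>0)
print("can",cv2.minEnclosingCircle(P[m][:,:2].astype(np.float32)))
E
python3 wh.py; ls pics
```

```text
13.6833 [ 556.46924388 -373.28093075  284.83714577] [-5.01453710e+01 -1.56388866e-03 -1.19953246e+02] 15.007623597709207 [ 0.14198921  0.11793199 -0.26565778]
end est [ 500.7 -341.2  157.2] axis [ 0.298 -0.172  0.939]
pics/wh1368.png
per mm down [-0.       0.00256 -0.00214]
can ((508.78363037109375, -344.58013916015625), 49.87171936035156)
g1.png
g2.png
o1.png
scene.png
tmp.png
top.png
wh1368.png
```

View pics/wh1368.png

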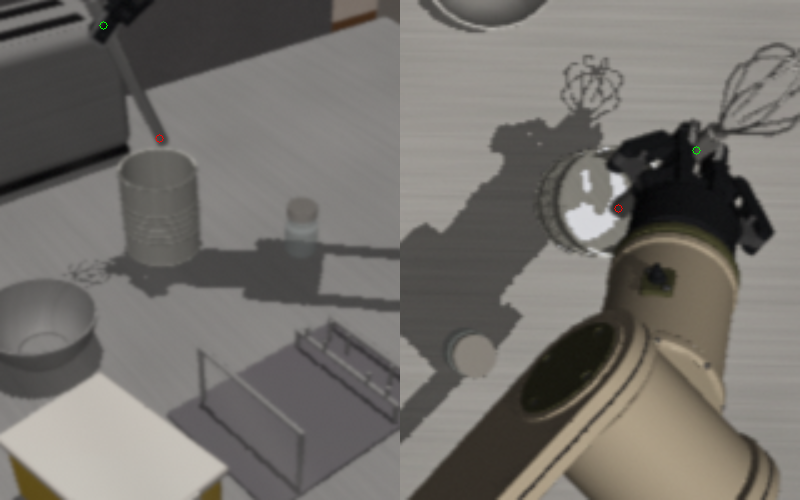

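The red marker for the estimated handle end lies on the visible handle end at left-panel (160,140), directly above the can mouth. For more finger clearance over the rim, I'll reduce the lean to 12° and put the end 10 mm past the can's centre, on the side it leans to.

Run:
```python
from plan import *
zf,af,Rf=final(-30,12,120);d=np.array([.866,-.5,0])
s=r.sense();R=Ro.from_euler('xyz',s["tcp_rot"],degrees=True).as_matrix()
c=np.array([508.6,-345.8,0])
for z in(157,12):
    t=c+10*d+[0,0,z]+151.5*zf+19*af;print(t.round(1));rel(t,Rf);print([x.round() for x in ik(t,Rf,[s["joint_pos"]])])
```

```text
[ 556.8 -373.6  292.5]
lin [0.001, -0.016, 0.012] twist [0.089, 0.001, -0.0] mm 6 deg 8
[array([-44., -23., 120.,  17.,  38.,  67.])]
[ 556.8 -373.6  147.5]
lin [0.001, 0.355, -0.299] twist [0.089, 0.001, -0.0] mm 139 deg 8
[array([-44., -13., 127.,  30.,  21.,  52.])]
```

>>> move_arm(
  linear=[
    [0,-0.008,0.006],
    [0,-0.016,0.012],
    [0,-0.016,0.012],
    [0,0.01,-0.01],
    [0,0.05,-0.044],
    [0,0.1,-0.086],
    [0,0.15,-0.128],
    [0,0.2,-0.17],
    [0,0.25,-0.212],
    [0,0.3,-0.254],
    [0,0.335,-0.283],
    [0,0.355,-0.299],
  ],
  twist=[
    [0.05,0,0],
    [0.089,0,0],
    [0.089,0,0],
    [0.089,0,0],
    [0.089,0,0],
    [0.089,0,0],
    [0.089,0,0],
    [0.089,0,0],
    [0.089,0,0],
    [0.089,0,0],
    [0.089,0,0],
    [0.089,0,0],
  ],
  hand=[-1,-1,-1,-1,-1,-1,-1,-1,-1,-1,-1,-1],
)

```text
time: 14.78
tool_pos: [557.2, -372.8, 145.3]
tcp_rot: [-42.2, 0.0, -119.9]
ft_force: [1.8, 0.5, 17.4]
finger_gap: 15.1
```

```bash
python3 wh.py
```

```text
14.7833 [ 557.20531456 -372.75616851  145.29549331] [-4.21562738e+01  4.65890044e-03 -1.19855551e+02] 15.086901969996811 [ 1.78981572  0.54896632 17.44711841]
end est [ 517.3 -349.9    9.9] axis [ 0.183 -0.105  0.978]
pics/wh1478.png
per mm down [ 0.       0.00224 -0.00247]
can ((517.7992553710938, -330.10321044921875), 46.01994323730469)
```

View pics/wh1478.png

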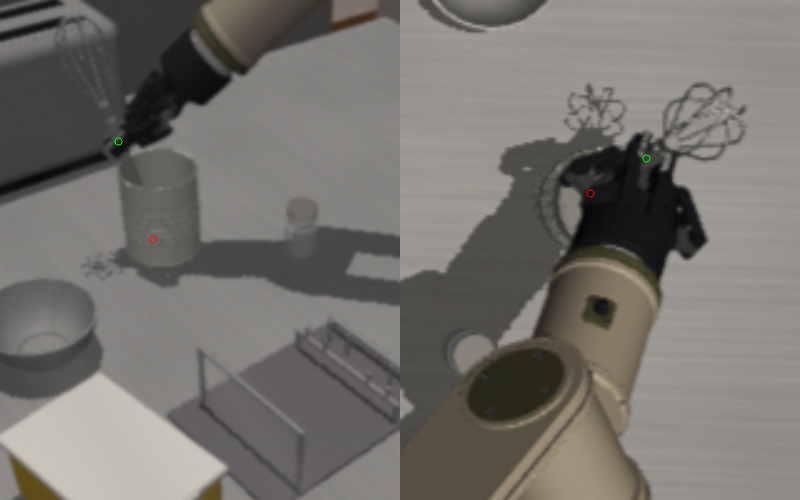

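The can is upright and the handle end is inside near its middle. The fingertips, at TCP z 145, sit above the 118 mm rim, so the 17 N is floor contact. I'll ease off, release and retreat.

>>> move_arm(
  linear=[
    [0,-0.002,0.002],
    [0,-0.003,0.003],
    [0,-0.003,0.003],
    [0,-0.003,0.003],
    [0,-0.003,0.003],
    [0,-0.003,0.003],
  ],
  twist=[
    [0,0,0],
    [0,0,0],
    [0,0,0],
    [0,0,0],
    [0,0,0],
    [0,0,0],
  ],
  hand=[-1,-0.5,-0.4,-0.3,-0.2,-0.2],
)

```text
time: 15.38
tool_pos: [557.7, -373.3, 148.3]
tcp_rot: [-42.1, -0.0, -119.9]
ft_force: [-0.8, -0.1, 1.0]
finger_gap: 34.0
```

>>> move_arm(
  linear=[
    [0,-0.03,0],
    [0,-0.08,0],
    [0,-0.15,0],
    [0,-0.22,0],
    [0,-0.3,0],
    [0,-0.4,0],
    [0,-0.5,0],
    [0,-0.6,0],
    [0,-0.6,0],
  ],
  twist=[
    [0,0,0],
    [0,0,0],
    [0,0,0],
    [0,0,0],
    [0,0,0],
    [0,0,0],
    [0,0,0],
    [0,0,0],
    [0,0,0],
  ],
  hand=[-0.2,-0.2,-0.2,-0.2,-0.2,-0.2,-0.2,-0.2,-0.2],
)

```text
time: 16.13
tool_pos: [443.4, -308.8, 267.6]
tcp_rot: [-42.5, 0.1, -119.9]
ft_force: [0.1, -0.3, -0.7]
finger_gap: 34.3
```

Run:
```python
from plan import *
s=r.sense();print(s["time"],s["tool_pos"],s["finger_gap"],s["ft_force"])
a=r.snapshot("scene");b=r.snapshot("top")
P=cloud(b);X,Y,Z=P[...,0],P[...,1],P[...,2]
m=(abs(Z-117)<6)&(Y<-280)&(Y>-420)&(X<590)&(X>435)&(b["range_z"]>0)
p=P[m][:,:2];A=np.c_[2*p,np.ones(len(p))];c=np.linalg.lstsq(A,(p**2).sum(1),rcond=None)[0];print("can",c[:2],np.sqrt(c[2]+c[:2]@c[:2]),"rim z",np.median(Z[m]))
cv2.imwrite("pics/end.png",np.hstack([cv2.resize(a["frame"][:,60:620,::-1],(400,343)),cv2.resize(b["frame"][100:350,:,::-1],(878,343))[:,440:840]]))
for n,S in(("s",a),("t",b)):
    Q=cloud(S);k=(S["range_z"]>0)&(abs(Q[...,0]-550)<110)&(abs(Q[...,1]+370)<90)&(Q[...,2]>128)
    q=Q[k]
    for h in range(130,330,30):
        z=q[abs(q[:,2]-h)<10]
        if len(z): print(n,h,len(z),np.median(z,0).round(),z.max(0).round())
```

```text
16.1333 [ 443.44815646 -308.80869583  267.64770729] 34.266342638837976 [ 0.08771988 -0.32074895 -0.65960398]
can [ 507.61616799 -345.70745921] 47.22333063375144 rim z 115.88024641146113
s 130 28 [ 548. -359.  134.] [ 554. -354.  139.]
s 160 48 [ 555. -363.  160.] [ 563. -355.  170.]
s 190 49 [ 562. -369.  189.] [ 568. -363.  199.]
s 220 72 [ 571. -376.  222.] [ 590. -363.  230.]
s 250 77 [ 584. -375.  249.] [ 607. -357.  260.]
s 280 128 [ 559. -361.  280.] [ 610. -280.  290.]
s 310 55 [ 588. -385.  305.] [ 602. -368.  310.]
t 130 23 [ 542. -361.  133.] [ 553. -355.  140.]
t 160 36 [ 550. -364.  162.] [ 561. -359.  170.]
t 190 44 [ 559. -370.  189.] [ 572. -364.  200.]
t 220 52 [ 576. -384.  221.] [ 593. -363.  230.]
t 250 46 [ 585. -392.  251.] [ 607. -357.  260.]
t 280 109 [ 557. -360.  282.] [ 611. -280.  289.]
t 310 86 [ 588. -389.  305.] [ 604. -369.  311.]
```

View pics/end.png

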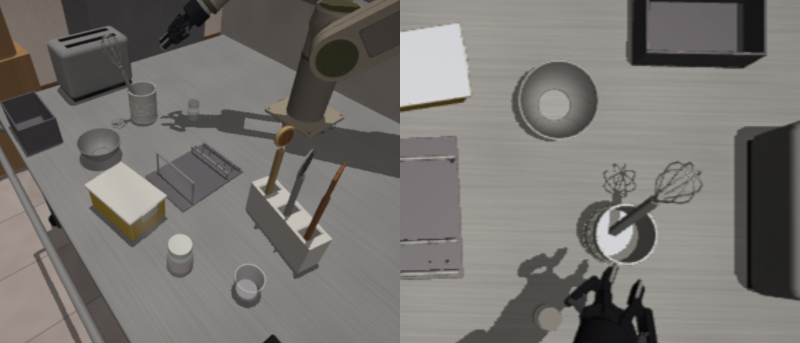

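The whisk stands in the can leaning about 17°, with its top at about 311 mm, which fits its end being on the floor. The can is upright and still at (508,-346). The spoon stands in the rack, the bystanders look untouched, and the gripper is clear. I'll let it settle briefly, then hand in.

>>> move_arm(
  linear=[
    [0,-0.05,0],
    [0,-0.1,0],
    [0,-0.1,0],
    [0,-0.1,0],
    [0,-0.1,0],
    [0,-0.1,0],
    [0,-0.1,0],
    [0,-0.1,0],
    [0,-0.1,0],
    [0,-0.1,0],
    [0,-0.1,0],
    [0,-0.1,0],
  ],
  twist=[
    [0,0,0],
    [0,0,0],
    [0,0,0],
    [0,0,0],
    [0,0,0],
    [0,0,0],
    [0,0,0],
    [0,0,0],
    [0,0,0],
    [0,0,0],
    [0,0,0],
    [0,0,0],
  ],
  hand=[-0.2,-0.2,-0.2,-0.2,-0.2,-0.2,-0.2,-0.2,-0.2,-0.2,-0.2,-0.2],
)

```text
time: 17.23
tool_pos: [440.3, -311.4, 288.6]
tcp_rot: [-42.8, 0.1, -119.7]
ft_force: [0.3, 0.8, -0.0]
finger_gap: 34.3
```

Run:
```python
from plan import *
b=r.snapshot("top");Q=cloud(b);k=(b["range_z"]>0)&(abs(Q[...,0]-550)<110)&(abs(Q[...,1]+370)<90)&(Q[...,2]>128);q=Q[k]
for h in(130,190):
    z=q[abs(q[:,2]-h)<10];print(h,np.median(z,0).round())
print(r.sense()["ft_force"].round(2),r.sense()["time"],r.hand_in())
```

```text
130 [ 542. -360.  134.]
190 [ 558. -370.  187.]
the job is handed in; nothing more can be done
[ 0.75 -0.59 -0.81] 17.2833 None
```

Both utensils are in place and the job is handed in at 17.3 s. The hand-in gave no verdict, so what follows is from my own camera checks.

- **Spoon:** it was lowered to floor contact in the empty rack slot (the right-hand one) and released. It stands upright, with its head top at about 304 mm, which puts the handle end on the slot floor. It is about 4 mm off the slot's middle.
- **Whisk:** it was lowered to floor contact in the can and released. It leans about 17° on the rim, against a limit of 43°. It had not moved about 1 s later.
- **Everything else:** the can looked upright and had stayed within about 1 mm. The skimmer, spatula and bystanders looked unmoved in the pictures; I did not measure them. The gripper was clear of everything and the wrist force was near zero.

Two readings disagreed, and neither affected the result:
- **Floor contact:** the arm met both floors about 5 mm earlier than my grip estimate said it should. The spoon's measured head height confirmed it was on the floor. For the whisk I went by fingertip clearance over the rim, and its height after release fits.
- **Can position:** one fit during the lowering was about 18 mm off because the gripper hid part of the rim, so I ignored it.

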